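# Show which capsule goes where in the carousel

### The arm

A 7-joint arm with a two-finger parallel gripper is mounted at the origin on the work surface. World frame = base frame: x ahead of the robot, y to its left, z up, the work surface at z = 0. Lengths are in m, angles in rad, forces in N, time in s.
With the tool pointing down it reaches from about 0.4 to 0.875 m from the base axis. Payload 19.3 kg.
Tool frame: the origin (TCP) lies where the fingers leave the gripper's body, on its centre line; the fingertips stand bot.tip_reach ahead of it and the grasp point (between the pads) lies 54 mm ahead of it (bot.tip_reach is the distance from the TCP to the fingertips, in m); z points along the fingers, y is the line along which they close (so a half turn about z gives the same grasp; the last joint's range is limited). The gripper opens to 85 mm and grips with 20 to 120 N. Pads are 22 mm wide; open, the fingers measure 114 mm over their backs; the gripper's body (76 mm by 85 mm) begins 54 mm behind the grasp point. The pads swing forward as they close: fully open they stand 13 mm farther back than shut.
Start: joints at [1.033, 0.521, -0.036, 1.599, 0.021, 1.021, -0.113], TCP at [0.282, -0.558, 0.304] pointing down, gripper open.
Joint ranges: [-2.91, 2.91], [-0.3, 2.13], [-1.5, 1.42], [0.17, 2.43], [-1.26, 4.41], [0.16, 1.93], [-2.52, 2.52]. Speed limits (rad/s): [1.89, 1.89, 2.39, 2.39, 3.01, 3.01, 3.01].

### API

Orientations are given as [roll, pitch, yaw] about the fixed x, y, z axes, in that order (R = Rz(yaw) Ry(pitch) Rx(roll)).
In Python, from workcell import bot gives the robot as it stands. The module is installed in compiled form; this text tells all that it offers.
- The arm moves only by the shell command python3 -m jog 'ROWS' [FORCE]. ROWS is JSON, a list that holds one entry, the list of rows, each a list of 7 numbers: the shift along the tool's x, y, z in mm, then the turn, a rotation vector about the tool's x, y, z in rad, then the opening, from 0 (shut) to 1 (fully open). In form: [[[tx, ty, tz, wx, wy, wz, fingers], ...]]. A call has 1 to 5 rows; each row shifts and turns the commanded pose from where the row before left it, along the tool's axes as they then stand; what a row does not reach is not made up. A row lasts 1/10 s, in which the tool goes at most 50 mm and 8.59 degrees, less where a joint would pass 70% of its speed; a pose out of reach is approached as far as the arm can. A call is refused whole if a number of a shift passes 50 or a number of a turn 0.15, either way. A call with a gripper value outside its range is refused whole. The fingers move at their own pace and stop on an object; FORCE is the grip in N (left out, the last holds). Time passes only in rows, so rows that do not move let the fingers close. It gives the time, the measured TCP pose, the force, the opening and the grip force at its end, in the units of the state.
- bot.observe(): the state, without advancing time (a new reading comes with each control period).
- bot.grab_frame(name): name is "scene" or "top" or "wrist"; returns a dict with "img" (420x560x3 uint8, red, green, blue), "intrinsics" (3x3 intrinsics, pixels), "R" (3x3) and "t" (3): a world point X has camera coordinates R X + t; the wrist camera has in their place "tool_from_camera" (4x4, takes a point from camera to tool coordinates, whose origin is the TCP and whose axes are the flange's). Camera axes: x right, y down, z forward; pixel columns grow to the right and rows downward; lengths in m; the calibration is good to about 2 mm. A picture is of the moment at which its call begins: read the wrist's pose just before it. There is no depth.
- bot.job_done(): hands the job in; it is judged then, once.
Trained networks look in a picture, given as the dict that the camera call returned (one of the last four; its "shot" number tells which), for a name from the list of things; names that differ only in an ending like _2 or _b are one class to them, and where a whole thing is asked for, a point or a joint stands for the part that bears it (a point fixed in the world has none). Each returns a list of dicts, best first, with "conf" (0 to 1); they miss things now and then, are a little off and sometimes report something else, mostly with a low value. They report only what shows in the picture. A call takes as long as a camera call.
- bot.trace(query, picture): "region" (420x560 bool, what is visible of it).
- bot.spot_point(query, picture): "xyz" ([x, y, z] in m, in world coordinates, good to about 4 mm: a listed point, or the origin of a listed thing).
The state is a dict: "clock": time; "qpos": joint angles; "qd": joint speeds; "joint_efforts": joint torques, N m; "position": TCP position; "tool_rot": TCP orientation; "force": force on the tool from outside, world axes, zero at the start; "moment": the same for the moment, N m; "grip_width": finger opening in m; "finger_force": force on a finger pad.
Only numpy, scipy, OpenCV 4.12 (cv2) and the standard library are available. Lean on these libraries where they do the work, as an engineer would, in place of code of your own. Each camera call takes 0.05 s, during which the arm holds its last target. There are 200 camera calls.

### The job

A colleague is about to refill the capsule carousel, so show them what goes where. With shut fingertips, gently push the carousel round until its one empty compartment is centred on the tongue that sticks out of its base, without shifting the base; then point straight down at the middle of the loose capsule that matches the ones in the carousel, fingertips two or three centimetres above it, for two seconds, and after that point in the same way at the middle of the empty compartment for two seconds and finish there, still pointing. Touch neither while you point at it, grasp and lift nothing, and leave the loose capsule and all the other things on the ledge as they stand.

Things in the scene. Friction and masses are not known exactly. Their poses are not given: they have to be found in the camera images.
- carousel_base: black plastic base disc, 160 mm across, 20 mm high, standing loose on the ledge, with a flat tongue (30 mm wide, 10 mm high) sticking out from under the turntable along its -x. Origin: centre of its underside, on the turning axis; z up. With the turntable about 0.9 kg.
- carousel (a joint): turntable on the base: black plate 224 mm across, clear walls; six equal compartments, five holding a fixed aluminium capsule. Clear hub 36 mm across, top 80 mm above the ledge. Value: rad, grows counterclockwise from above; 0 (or whole turns) = empty compartment centred on the tongue. Turns both ways past a full turn at about 0.6 N on a wall; stays where left.
- compartment (a point): middle of the empty compartment's open top, 75 mm from the axis, 72 mm above the ledge; turns with the turntable. Compartment floor is 28 mm above the ledge; its two upright radial clear walls, 60 degrees apart, 3 mm thick, run 16 to 108 mm from the axis and rise to 72 mm; the rim side is open. The other capsules' tops are level with the walls.
- tongue (a point): tip of the base's tongue, 155 mm from the turning axis, 10 mm above the ledge.
- spare_capsule: the loose capsule that matches those in the carousel: aluminium, 47 mm across its rim, 44 mm high, about 20 g, standing rim up on the ledge. Origin: centre of its underside.
- spare_top (a point): centre of the top of that loose capsule, 44 mm above the ledge; z up.
- small_capsule: a smaller aluminium capsule, 33 mm across and 26 mm high, that does not match. Origin: centre of its underside.
- black_lid: round black plastic lid, 64 mm across, 12 mm high, lying on the ledge. Origin: centre of its underside.
- cup: yellow ceramic cup, 74 mm across the rim, 70 mm high. Origin: centre of its underside.
- saucer: glass saucer, 136 mm across, 18 mm high. Origin: centre of its underside.
- tray: empty stainless tray, 170 x 110 mm, 25 mm high. Origin: centre of its underside.
- sugar_jar: closed jar, 70 mm across, 100 mm high, at the back of the ledge. Origin: centre of its underside.
- spoon: steel spoon 140 mm long lying at the back of the ledge.

How it is judged:
On the way, in this order (a step that is already met when the one before it is completed fails the run):
1. the empty compartment has been turned to the tongue and stands still (x of compartment in the frame of carousel_base below -0.05 m and y of compartment in the frame of carousel_base between -0.017 and 0.017 m and velocity of joint carousel between -0.1 and 0.1 rad/s), for 0.2 s.
2. the fingers point at the matching loose capsule from just above, without contact, for 1.5 s (all of step 1 and horizontal distance between the grasp point and spare_top below 0.022 m and z of the grasp point in the frame of spare_top between 0.02 and 0.08 m and contact force between each of the fingers, the arm and spare_capsule below 0.1 N), for 1.5 s.
3. the fingers point at the empty compartment from just above, without contact, for 1.5 s (all of step 1 and horizontal distance between the grasp point and compartment below 0.03 m and z of the grasp point in the frame of compartment between 0.02 and 0.08 m and contact force between each of the fingers, the arm and carousel_base below 0.1 N), for 1.5 s.
At the end, for the whole second after the job is handed in: Empty compartment within 17 mm sideways of the tongue's centre line, at rest; fingers pointing at it untouched: grasp point within 30 mm of its middle and 20 to 80 mm above its top. Base moved under 20 mm, matching loose capsule under 8 mm, other things under 15 mm (all of step 3 and distance of carousel_base from where it was at the start of the episode below 0.02 m and distance of spare_capsule from where it was at the start of the episode below 0.008 m and distance of each of small_capsule, black_lid, cup, saucer, tray, sugar_jar, spoon from where it was at the start of the episode below 0.015 m).
It fails at once if the loose capsule that is pointed at is touched, shifted or lifted (contact force between any of the fingers, the arm and spare_capsule above 0.5 N or distance of spare_capsule from where it was at the start of the episode above 0.008 m).
It fails at once if the carousel is lifted, tipped or its base shifted by more than 20 mm (height (world z) of carousel_base above 0.008 m or angle between carousel_base's own z axis and vertical above 0.12 rad or distance of carousel_base from where it was at the start of the episode above 0.02 m).
It fails at once if the carousel is gripped or shoved hard (over 18 N) (contact force between any of the fingers, the arm and carousel_base above 18 N).
It fails at once if another thing on the ledge is lifted or moved by more than 15 mm (distance of any of small_capsule, black_lid, cup, saucer, tray, sugar_jar, spoon from where it was at the start of the episode above 0.015 m).
It also fails if it takes over 72 s, if anything falls off the work surface, if the arm or the gripper's body presses on something with over 40 N, if the wrist force passes 120 N, or if a joint passes its speed limit or range.

## Working session

There is one attempt and no reset: what is moved stays moved. The work goes in short steps, Python scripts to look and compute and a shell command to move; the robot and the scene stay as the last step left them, time stands still between calls to the robot, and variables do not carry over. Pictures are saved under pics/ and viewed, at most 10 in all, crops included, and the job is handed in when it is done.

```bash
mkdir -p pics; python3 - <<'E'
from workcell import bot
import cv2, numpy as np
s=bot.observe(); print(s['clock'],s['position'],s['tool_rot'],s['grip_width'],bot.tip_reach)
for n in ['scene','top']:
    f=bot.grab_frame(n); cv2.imwrite(f'pics/{n}0.png',f['img'][:,:,::-1])
    for q in ['carousel_base','carousel','compartment','tongue','spare_top','spare_capsule','small_capsule','black_lid','cup','saucer','tray','sugar_jar','spoon']:
        try:
            r=bot.spot_point(q,f); print(n,q,[(np.round(a['xyz'],3).tolist(),round(a['conf'],2)) for a in r[:2]])
        except Exception as e: print(q,e)
E
```

```text
0.0 [ 0.28168392 -0.55762282  0.30330818] [-3.14042549e+00  9.55720219e-05  4.67844990e-01] 0.08535300024491593 0.0726
scene carousel_base [([0.583, 0.02, -0.001], 0.65)]
carousel it knows: black_lid, carousel_base, compartment, cup, saucer, small_capsule, spare_capsule, spare_top, spoon, sugar_jar, tongue, tray
scene compartment [([0.603, 0.092, 0.069], 0.97), ([0.47, 0.3, -0.002], 0.31)]
scene tongue [([0.466, 0.121, 0.012], 0.56)]
scene spare_top [([0.479, 0.303, 0.05], 0.77)]
scene spare_capsule [([0.471, 0.302, -0.001], 0.68)]
scene small_capsule []
scene black_lid [([0.464, -0.301, -0.001], 0.83)]
scene cup [([0.579, 0.319, -0.0], 0.67)]
scene saucer [([0.511, -0.531, -0.001], 0.55)]
scene tray [([0.551, 0.51, 0.003], 0.88)]
scene sugar_jar [([0.732, 0.223, -0.002], 0.8)]
scene spoon [([0.761, -0.18, -0.001], 0.87), ([0.582, 0.02, -0.003], 0.69)]
top carousel_base [([0.584, 0.017, -0.005], 0.79), ([0.463, -0.305, -0.004], 0.53)]
carousel it knows: black_lid, carousel_base, compartment, cup, saucer, small_capsule, spare_capsule, spare_top, spoon, sugar_jar, tongue, tray
top compartment [([0.608, 0.09, 0.069], 0.69)]
top tongue [([0.469, 0.119, 0.01], 0.61)]
top spare_top [([0.473, 0.306, 0.046], 0.51)]
top spare_capsule [([0.472, 0.305, -0.002], 0.58)]
top small_capsule [([0.473, 0.305, -0.0], 0.67), ([0.572, -0.322, 0.0], 0.41)]
top black_lid [([0.46, -0.308, -0.003], 0.8), ([0.572, -0.32, 0.0], 0.68)]
top cup [([0.58, 0.319, -0.001], 0.89)]
top saucer [([0.512, -0.526, -0.002], 0.92)]
top tray [([0.544, 0.509, -0.002], 0.56)]
top sugar_jar [([0.73, 0.219, 0.004], 0.68)]
top spoon [([0.762, -0.18, -0.005], 0.67), ([0.511, -0.522, -0.002], 0.34)]
```

View pics/top0.png

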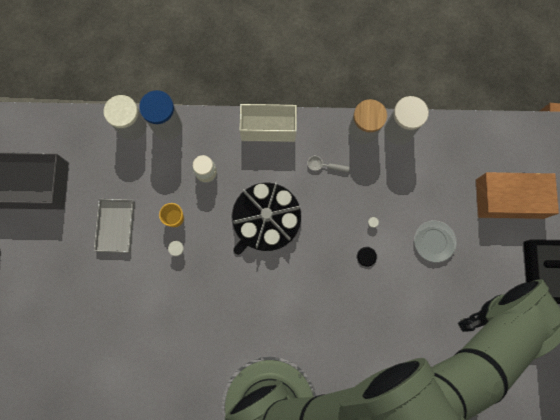

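View pics/scene0.png

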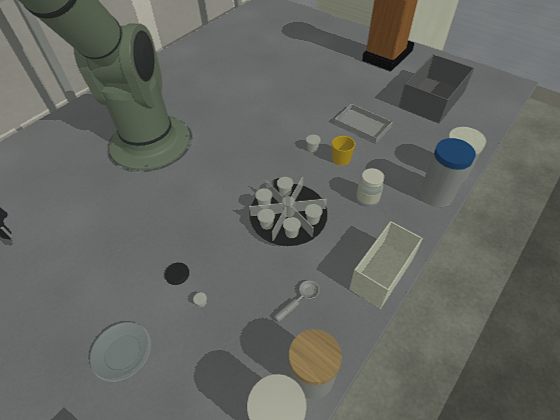

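The top view shows the carousel hub at pixel (266,216), the tongue at (240,248), and the empty compartment at about (243,206). The loose matching capsule is at (176,248) beside the cup, and the small one is at (373,222) by the lid. The compartment is at about 73° and the tongue at about 139°, so it needs about +65° counterclockwise. I'll shut the fingers and turn to yaw 90° first, so that tool x is world y and tool y is world x.

```bash
python3 -m jog '[[[0,0,0,0,0,-0.138,0],[0,0,0,0,0,-0.138,0],[0,0,0,0,0,-0.138,0],[0,0,0,0,0,-0.138,0],[0,0,0,0,0,-0.138,0]]]' 20
python3 -m jog '[[[0,0,0,0,0,-0.138,0],[0,0,0,0,0,-0.138,0],[0,0,0,0,0,-0.137,0],[0,0,0,0,0,0,0],[0,0,0,0,0,0,0]]]'
for i in 1 2; do :; done
python3 -m jog '[[[40,20,0,0,0,0,0],[40,20,0,0,0,0,0],[40,20,0,0,0,0,0],[40,20,0,0,0,0,0],[40,20,0,0,0,0,0]]]'
python3 -m jog '[[[40,20,0,0,0,0,0],[40,20,0,0,0,0,0],[40,20,0,0,0,0,0],[40,20,0,0,0,0,0],[40,20,0,0,0,0,0]]]'
python3 -m jog '[[[40,20,0,0,0,0,0],[40,20,0,0,0,0,0],[40,20,0,0,0,0,0],[40,20,0,0,0,0,0],[0,0,0,0,0,0,0]]]'
python3 -m jog '[[[0,0,0,0,0,0,0],[0,0,0,0,0,0,0]]]'
```

```text
clock: 1.8
position: [0.2818, -0.5579, 0.3039]
tool_rot: [-3.142, 0.0, 1.163]
force: [-0.1, -0.7, -0.2]
grip_width: 0.0121
finger_force: 0.0
clock: 2.3
position: [0.2816, -0.5579, 0.3039]
tool_rot: [3.142, -0.0, 1.566]
force: [0.5, 0.1, -0.3]
grip_width: 0.0002
finger_force: 0.0
clock: 2.8
position: [0.3823, -0.3562, 0.3041]
tool_rot: [3.141, 0.0, 1.566]
force: [1.4, -0.1, 0.8]
grip_width: -0.0001
finger_force: 0.0
clock: 3.3
position: [0.4824, -0.1561, 0.3041]
tool_rot: [3.141, 0.0, 1.567]
force: [1.9, -0.0, 0.2]
grip_width: 0.0004
finger_force: 0.0
clock: 3.8
position: [0.5633, 0.0084, 0.304]
tool_rot: [3.141, -0.003, 1.574]
force: [-0.4, -0.6, 0.0]
grip_width: -0.0001
finger_force: 0.0
clock: 4.0
position: [0.5616, 0.0012, 0.3038]
tool_rot: [-3.141, 0.001, 1.568]
force: [-1.0, 0.1, 0.5]
grip_width: -0.0005
finger_force: 0.0
```

```bash
cat > look.py <<'E'
from workcell import bot
import cv2, numpy as np
from scipy.spatial.transform import Rotation as Ro
def look(name, qs, save=None):
    s=bot.observe(); f=bot.grab_frame(name)
    if save: cv2.imwrite(f'pics/{save}.png',f['img'][:,:,::-1])
    for q in qs: print(name,q,[(np.round(a['xyz'],3).tolist(),round(a['conf'],2)) for a in bot.spot_point(q,f)[:2]])
    return s,f
def proj_wrist(s,f,X):
    R=Ro.from_euler('xyz',s['tool_rot']).as_matrix(); T=f['tool_from_camera']
    p=R.T@(np.asarray(X)-s['position']); c=T[:3,:3].T@(p-T[:3,3]); u=f['intrinsics']@c; return u[:2]/u[2]
E
python3 - <<'E'
from look import *
s,f=look('wrist',['carousel_base','compartment','tongue','spare_top','small_capsule'],'w1')
for a in [(.5835,.0185,.08),(.605,.091,.072),(.4675,.12,.01)]: print(proj_wrist(s,f,a).round())
print(np.round(f['tool_from_camera'],3))
E
```

```text
wrist carousel_base [([0.581, 0.018, 0.001], 0.79)]
wrist compartment [([0.608, 0.093, 0.072], 0.58)]
wrist tongue [([0.464, 0.121, 0.007], 0.8), ([0.608, 0.091, 0.073], 0.33)]
wrist spare_top [([0.461, 0.118, 0.009], 0.57)]
wrist small_capsule []
[308. 177.]
[334.  90.]
[189.  64.]
[[ 0.001 -0.963 -0.27   0.068]
 [ 1.     0.001 -0.     0.001]
 [ 0.001 -0.27   0.963 -0.07 ]
 [ 0.     0.     0.     1.   ]]
```

View pics/w1.png

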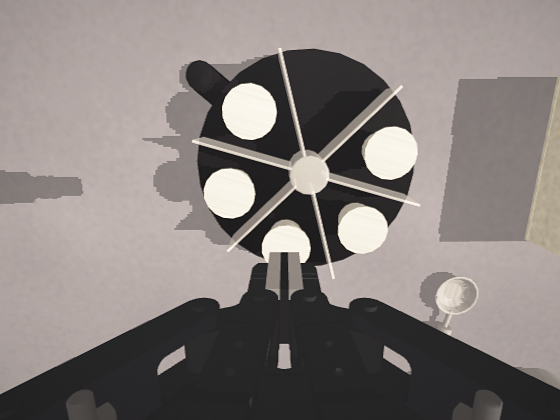

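The wrist view agrees: hub at (309,175), empty compartment around (335,90), tongue at (200,75), and the wall to push from hub to (282,50). I'll go above the empty compartment and lower into it.

```bash
python3 -m jog '[[[33,15,0,0,0,0,0],[33,14,0,0,0,0,0],[33,14,0,0,0,0,0],[0,0,0,0,0,0,0],[0,0,0,0,0,0,0]]]'
python3 -m jog '[[[0,0,35,0,0,0,0],[0,0,35,0,0,0,0],[0,0,25,0,0,0,0],[0,0,0,0,0,0,0],[0,0,0,0,0,0,0]]]'
python3 - <<'E'
from look import *
s,f=look('scene',['compartment'],'s1')
P=s['position']; print(P)
cv2.imwrite('pics/s1c.png',cv2.resize(f['img'][100:270,180:400,::-1],None,fx=3,fy=3))
for dz in (.0726,.0856,.054):
  u=f['intrinsics']@(f['R']@(P-[0,0,dz])+f['t']); u=u[:2]/u[2]; print(dz,u.round(),((u-[180,100])*3).round())
# push path: finger half sizes 14.5 (x), 11 (y), wall half 1.5, r=85
ax=np.array([.583,.018])
for a in np.radians([102,115,128,141,155,169]):
  n=np.array([-np.sin(a),np.cos(a)]); d=np.array([np.cos(a),np.sin(a)])
  h=14.5*abs(n[0])+11*abs(n[1])+1.5
  print(round(np.degrees(a)),(ax*1000+85*d-h*n).round(1))
E
```

```text
clock: 4.8
position: [0.6047, 0.1014, 0.3036]
tool_rot: [-3.141, 0.0, 1.571]
force: [-0.8, 0.1, 0.8]
grip_width: -0.0002
finger_force: 0.0
clock: 5.3
position: [0.605, 0.1002, 0.2097]
tool_rot: [3.142, 0.0, 1.57]
force: [-0.5, 0.8, 0.2]
grip_width: -0.0
finger_force: 0.0
scene compartment [([0.604, 0.091, 0.072], 0.82)]
[0.6050058  0.10024747 0.20966663]
0.0726 [312. 172.] [396. 217.]
0.0856 [312. 176.] [395. 227.]
0.054 [312. 168.] [397. 203.]
102 [582.9 104.9]
115 [564.6 103.2]
128 [546.2  97.1]
141 [529.   86.4]
155 [513.4  69.9]
169 [502.4  49. ]
```

View pics/s1c.png

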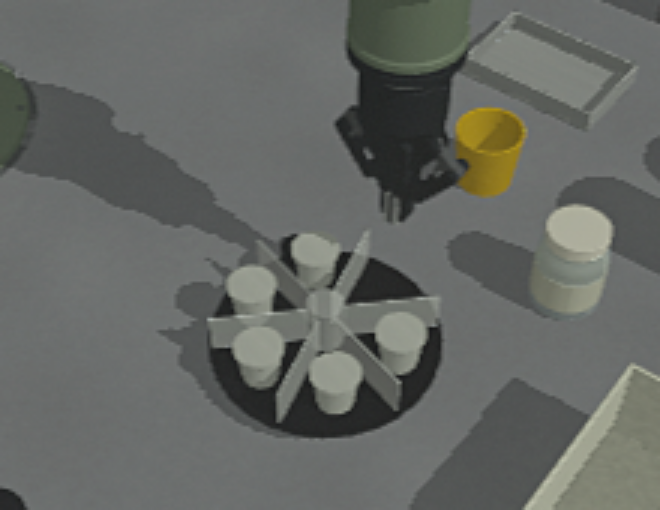

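Tips show at crop (397,220), which agrees with tip_reach. The finger is over the empty compartment, so I'll descend and start the push.

```bash
python3 -m jog '[[[0,0,25,0,0,0,0],[0,0,25,0,0,0,0],[0,0,20,0,0,0,0],[0,0,13,0,0,0,0],[0,0,0,0,0,0,0]]]'
python3 -m jog '[[[1,-4.4,0,0,0,0,0],[1,-4.4,0,0,0,0,0],[1,-4.4,0,0,0,0,0],[1,-4.4,0,0,0,0,0],[1,-4.4,0,0,0,0,0]]]'
python3 -m jog '[[[-0.3,-3.7,0,0,0,0,0],[-0.3,-3.7,0,0,0,0,0],[-0.3,-3.7,0,0,0,0,0],[-0.4,-3.7,0,0,0,0,0],[-0.4,-3.6,0,0,0,0,0]]]'
python3 - <<'E'
from look import *
look('top',['compartment','carousel_base','tongue']); look('scene',['compartment','carousel_base','tongue'])
E
```

```text
clock: 5.9
position: [0.6047, 0.1009, 0.1255]
tool_rot: [-3.141, 0.0, 1.571]
force: [-0.0, 0.7, 0.4]
grip_width: -0.0
finger_force: 0.0
clock: 6.4
position: [0.5825, 0.1063, 0.1262]
tool_rot: [3.141, -0.0, 1.571]
force: [-0.0, 1.3, 0.7]
grip_width: -0.0002
finger_force: 0.0
clock: 6.9
position: [0.5642, 0.1043, 0.1259]
tool_rot: [3.142, -0.0, 1.571]
force: [0.2, 0.2, -0.2]
grip_width: 0.0
finger_force: 0.3
top compartment []
top carousel_base [([0.585, 0.016, -0.004], 0.72)]
top tongue [([0.466, 0.12, 0.012], 0.78), ([0.545, 0.509, 0.0], 0.36)]
scene compartment [([0.589, 0.094, 0.068], 0.56), ([0.471, 0.303, -0.003], 0.28)]
scene carousel_base [([0.584, 0.02, -0.005], 0.74)]
scene tongue [([0.59, 0.096, 0.068], 0.5)]
```

The turntable turns as planned (about 86°) and the base hasn't moved. Continuing the push.

```bash
python3 -m jog '[[[-1.2,-3.7,0,0,0,0,0],[-1.2,-3.7,0,0,0,0,0],[-1.2,-3.7,0,0,0,0,0],[-1.3,-3.7,0,0,0,0,0],[-1.3,-3.6,0,0,0,0,0]]]'
python3 -m jog '[[[-2,-3.5,0,0,0,0,0],[-2.1,-3.5,0,0,0,0,0],[-2.2,-3.4,0,0,0,0,0],[-2.2,-3.4,0,0,0,0,0],[-2.2,-3.4,0,0,0,0,0]]]'
python3 -m jog '[[[-3.2,-3.2,0,0,0,0,0],[-3.3,-3.2,0,0,0,0,0],[-3.3,-3.1,0,0,0,0,0],[-3.3,-3.1,0,0,0,0,0],[-3.4,-3,0,0,0,0,0]]]'
python3 - <<'E'
from look import *
look('top',['compartment','carousel_base','tongue']); look('scene',['compartment','carousel_base','tongue'])
E
```

```text
clock: 7.8
position: [0.5457, 0.0981, 0.1259]
tool_rot: [3.142, -0.0, 1.571]
force: [1.5, 0.5, -0.3]
grip_width: -0.0001
finger_force: 0.2
clock: 8.3
position: [0.5285, 0.0873, 0.1259]
tool_rot: [-3.141, 0.0, 1.571]
force: [-0.3, 0.9, 0.1]
grip_width: 0.0
finger_force: 0.2
clock: 8.8
position: [0.513, 0.0707, 0.1259]
tool_rot: [-3.142, -0.0, 1.571]
force: [0.2, 0.0, 0.3]
grip_width: 0.0004
finger_force: 0.3
top compartment []
top carousel_base [([0.584, 0.016, -0.003], 0.61)]
top tongue [([0.466, 0.12, 0.012], 0.86), ([0.761, -0.182, -0.002], 0.46)]
scene compartment [([0.543, 0.079, 0.069], 0.82), ([0.512, -0.528, -0.003], 0.23)]
scene carousel_base [([0.585, 0.021, -0.003], 0.78)]
scene tongue [([0.577, 0.321, 0.001], 0.46)]
```

```bash
python3 -m jog '[[[-4.2,-2.3,0,0,0,0,0],[-4.2,-2.3,0,0,0,0,0],[-4.2,-2.2,0,0,0,0,0],[-3.5,-1.8,0,0,0,0,0],[-2.5,-1.3,0,0,0,0,0]]]'
python3 -m jog '[[[-1.5,-0.7,0,0,0,0,0],[-0.8,-0.4,0,0,0,0,0],[0,0,0,0,0,0,0]]]'
python3 -m jog '[[[4,2,0,0,0,0,0],[5,3,0,0,0,0,0],[3,2,0,0,0,0,0],[0,0,0,0,0,0,0],[0,0,0,0,0,0,0]]]'
python3 -m jog '[[[0,0,-25,0,0,0,0],[0,0,-40,0,0,0,0],[0,0,-40,0,0,0,0],[0,0,-40,0,0,0,0],[0,0,-35,0,0,0,0]]]'
python3 -m jog '[[[-40,0,0,0,0,0,0],[-40,0,0,0,0,0,0],[-40,0,0,0,0,0,0],[0,0,0,0,0,0,0],[0,0,0,0,0,0,0]]]'
python3 - <<'E'
from look import *
look('wrist',['compartment','carousel_base','tongue'],'w2'); look('scene',['compartment','carousel_base','tongue'])
E
```

```text
clock: 9.7
position: [0.5031, 0.0519, 0.1259]
tool_rot: [-3.142, 0.0, 1.57]
force: [0.4, 0.7, -0.0]
grip_width: 0.0002
finger_force: 0.3
clock: 10.0
position: [0.5022, 0.0501, 0.1259]
tool_rot: [-3.141, 0.0, 1.571]
force: [-0.2, -0.2, 0.1]
grip_width: 0.0001
finger_force: 0.0
clock: 10.5
position: [0.5092, 0.0623, 0.1258]
tool_rot: [-3.141, 0.0, 1.571]
force: [-0.5, -0.0, -0.5]
grip_width: -0.0
finger_force: 0.0
clock: 11.0
position: [0.509, 0.062, 0.308]
tool_rot: [3.141, -0.0, 1.571]
force: [-0.2, -0.5, 0.0]
grip_width: -0.0
finger_force: 0.0
clock: 11.5
position: [0.509, -0.0587, 0.3058]
tool_rot: [-3.141, 0.0, 1.569]
force: [-0.0, 0.9, 0.8]
grip_width: 0.0002
finger_force: 0.0
wrist compartment [([0.534, 0.071, 0.072], 0.88)]
wrist carousel_base [([0.579, 0.017, 0.001], 0.84)]
wrist tongue [([0.532, 0.069, 0.074], 0.52)]
scene compartment [([0.528, 0.069, 0.071], 0.98)]
scene carousel_base [([0.582, 0.02, -0.001], 0.72)]
scene tongue [([0.463, 0.118, 0.009], 0.8)]
```

View pics/w2.png

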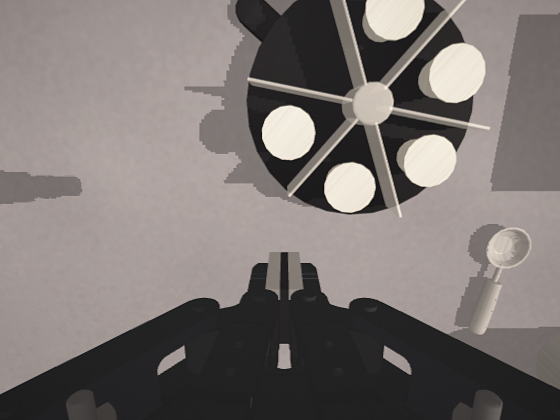

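The empty compartment lies between the walls ending at (248,79) and (335,0), and the tongue at about (255,15) is in the middle of that gap. The angles agree to within about 4°, and the tolerance is 13°. Next is the loose capsule.

```bash
python3 -m jog '[[[40,-5,0,0,0,0,0],[40,-5,0,0,0,0,0],[40,-5,0,0,0,0,0],[40,-5,0,0,0,0,0],[40,-5,0,0,0,0,0]]]'
python3 -m jog '[[[40,-4,0,0,0,0,0],[30,-4,0,0,0,0,0],[20,-4,0,0,0,0,0],[0,0,0,0,0,0,0],[0,0,0,0,0,0,0]]]'
python3 - <<'E'
from look import *
s,f=look('wrist',['spare_top','spare_capsule','small_capsule'],'w3');print(s['position'])
for a in [(.472,.304,.044)]: print(proj_wrist(s,f,a).round())
look('scene',['spare_top'])
E
```

```text
clock: 12.4
position: [0.4838, 0.1439, 0.306]
tool_rot: [3.141, -0.0, 1.571]
force: [0.6, 0.8, 0.0]
grip_width: -0.0002
finger_force: 0.0
clock: 12.9
position: [0.4721, 0.2322, 0.3058]
tool_rot: [-3.141, 0.0, 1.572]
force: [-0.5, -0.1, -0.6]
grip_width: -0.0002
finger_force: 0.0
wrist spare_top [([0.476, 0.301, 0.046], 0.8), ([0.73, 0.222, 0.003], 0.72)]
wrist spare_capsule [([0.476, 0.302, 0.002], 0.74)]
wrist small_capsule []
[0.47208868 0.23218554 0.30579068]
[283. 113.]
scene spare_top [([0.477, 0.302, 0.049], 0.75)]
```

View pics/w3.png

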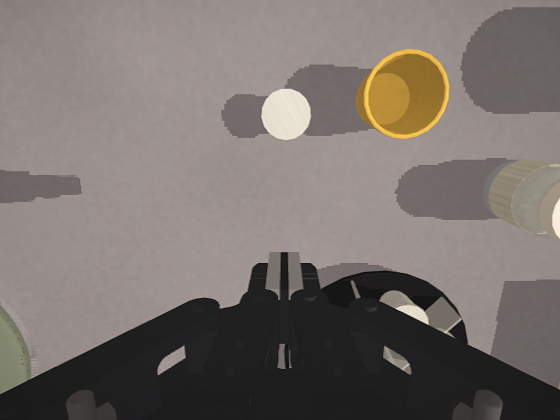

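The capsule top is centred at (286,114), and the projection gave (283,113), so it sits at about (0.474, 0.303). I'll move over it, descend and hold.

```bash
python3 -m jog '[[[35,1,0,0,0,0,0],[36,1,0,0,0,0,0],[0,0,0,0,0,0,0],[0,0,0,0,0,0,0]]]'
python3 -m jog '[[[0,0,40,0,0,0,0],[0,0,40,0,0,0,0],[0,0,40,0,0,0,0],[0,0,28,0,0,0,0],[0,0,16,0,0,0,0]]]'
python3 -m jog '[[[0,0,0,0,0,0,0],[0,0,0,0,0,0,0],[0,0,0,0,0,0,0],[0,0,0,0,0,0,0],[0,0,0,0,0,0,0]]]'
python3 - <<'E'
from look import *
s,f=look('wrist',['spare_top'],'w4');print(s['position'])
E
```

```text
clock: 13.6
position: [0.4741, 0.3033, 0.3056]
tool_rot: [-3.141, 0.0, 1.572]
force: [-0.4, -1.0, -0.6]
grip_width: -0.0001
finger_force: 0.0
clock: 14.1
position: [0.474, 0.3014, 0.1399]
tool_rot: [-3.14, 0.002, 1.569]
force: [0.7, 0.3, 0.1]
grip_width: 0.0
finger_force: 0.0
clock: 14.6
position: [0.4746, 0.3032, 0.1427]
tool_rot: [3.14, -0.001, 1.571]
force: [0.2, -0.8, 0.1]
grip_width: 0.0003
finger_force: 0.0
wrist spare_top [([0.472, 0.3, 0.051], 0.96)]
[0.47456901 0.30321858 0.14273691]
```

View pics/w4.png

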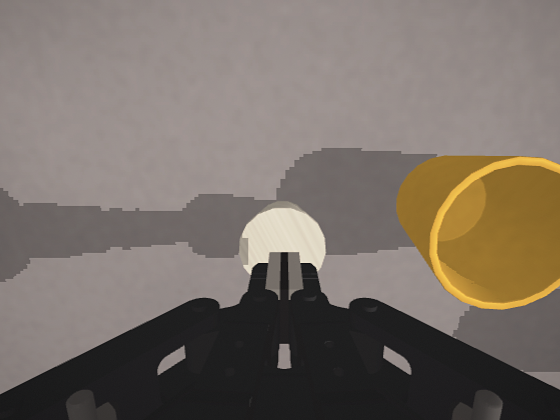

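The fingers are centred over the capsule top (disc centred near (283,245)) without touching it. I'll hold two more seconds, rise and go over to the compartment.

```bash
python3 -m jog '[[[0,0,0,0,0,0,0],[0,0,0,0,0,0,0],[0,0,0,0,0,0,0],[0,0,0,0,0,0,0],[0,0,0,0,0,0,0]]]' >/dev/null
python3 -m jog '[[[0,0,0,0,0,0,0],[0,0,0,0,0,0,0],[0,0,0,0,0,0,0],[0,0,0,0,0,0,0],[0,0,0,0,0,0,0]]]' >/dev/null
python3 -m jog '[[[0,0,0,0,0,0,0],[0,0,0,0,0,0,0],[0,0,0,0,0,0,0],[0,0,0,0,0,0,0],[0,0,0,0,0,0,0]]]' >/dev/null
python3 -m jog '[[[0,0,0,0,0,0,0],[0,0,0,0,0,0,0],[0,0,0,0,0,0,0],[0,0,0,0,0,0,0],[0,0,0,0,0,0,0]]]'
python3 -m jog '[[[0,0,-25,0,0,0,0],[0,0,-35,0,0,0,0],[0,0,-35,0,0,0,0],[0,0,-15,0,0,0,0]]]'
python3 -m jog '[[[-40,10,0,0,0,0,0],[-40,10,0,0,0,0,0],[-40,9,0,0,0,0,0],[-40,9,0,0,0,0,0],[-40,9,0,0,0,0,0]]]'
python3 -m jog '[[[-34,8,0,0,0,0,0],[0,0,0,0,0,0,0],[0,0,0,0,0,0,0]]]'
python3 - <<'E'
from look import *
for n in ('scene','wrist'):
  s,f=look(n,['compartment','carousel_base','tongue'])
print(s['position'])
E
```

```text
clock: 16.7
position: [0.4742, 0.3031, 0.1419]
tool_rot: [-3.142, -0.0, 1.571]
force: [0.3, -0.1, -0.4]
grip_width: -0.0002
finger_force: 0.0
clock: 17.1
position: [0.4748, 0.3037, 0.2548]
tool_rot: [3.139, -0.002, 1.571]
force: [1.4, -0.3, 0.9]
grip_width: 0.0001
finger_force: 0.0
clock: 17.6
position: [0.5213, 0.1014, 0.2517]
tool_rot: [-3.141, 0.0, 1.571]
force: [0.4, 0.2, -0.2]
grip_width: -0.0001
finger_force: 0.0
clock: 17.9
position: [0.5292, 0.0687, 0.2516]
tool_rot: [-3.141, -0.0, 1.569]
force: [-0.1, 1.7, 0.5]
grip_width: -0.0002
finger_force: 0.0
scene compartment [([0.528, 0.069, 0.073], 0.68)]
scene carousel_base [([0.583, 0.02, 0.002], 0.83)]
scene tongue [([0.468, 0.119, 0.014], 0.78), ([0.578, 0.321, 0.002], 0.7)]
wrist compartment [([0.534, 0.07, 0.071], 0.8)]
wrist carousel_base [([0.582, 0.016, -0.001], 0.94)]
wrist tongue [([0.465, 0.121, 0.008], 0.82)]
[0.52899423 0.07034169 0.25187912]
```

```bash
python3 -m jog '[[[0,0,30,0,0,0,0],[0,0,30,0,0,0,0],[0,0,15,0,0,0,0],[0,0,7,0,0,0,0],[0,0,0,0,0,0,0]]]'
for_hold=1
python3 -m jog '[[[0,0,0,0,0,0,0],[0,0,0,0,0,0,0],[0,0,0,0,0,0,0],[0,0,0,0,0,0,0],[0,0,0,0,0,0,0]]]' >/dev/null
python3 -m jog '[[[0,0,0,0,0,0,0],[0,0,0,0,0,0,0],[0,0,0,0,0,0,0],[0,0,0,0,0,0,0],[0,0,0,0,0,0,0]]]' >/dev/null
python3 -m jog '[[[0,0,0,0,0,0,0],[0,0,0,0,0,0,0],[0,0,0,0,0,0,0],[0,0,0,0,0,0,0],[0,0,0,0,0,0,0]]]' >/dev/null
python3 -m jog '[[[0,0,0,0,0,0,0],[0,0,0,0,0,0,0],[0,0,0,0,0,0,0],[0,0,0,0,0,0,0],[0,0,0,0,0,0,0]]]' >/dev/null
python3 -m jog '[[[0,0,0,0,0,0,0],[0,0,0,0,0,0,0],[0,0,0,0,0,0,0],[0,0,0,0,0,0,0],[0,0,0,0,0,0,0]]]'
python3 - <<'E'
from look import *
s,f=look('scene',['compartment','carousel_base','tongue'])
cv2.imwrite('pics/s9.png',cv2.resize(f['img'][100:270,180:400,::-1],None,fx=3,fy=3))
E
```

```text
clock: 18.8
position: [0.5292, 0.0693, 0.1697]
tool_rot: [-3.141, -0.0, 1.571]
force: [0.5, -0.3, -0.2]
grip_width: -0.0001
finger_force: 0.0
clock: 21.3
position: [0.5292, 0.0691, 0.1699]
tool_rot: [3.142, -0.0, 1.571]
force: [-0.1, 0.2, -0.7]
grip_width: -0.0003
finger_force: 0.0
scene compartment [([0.527, 0.068, 0.07], 0.89)]
scene carousel_base [([0.584, 0.022, -0.002], 0.87)]
scene tongue [([0.464, 0.12, 0.01], 0.71)]
```

View pics/s9.png

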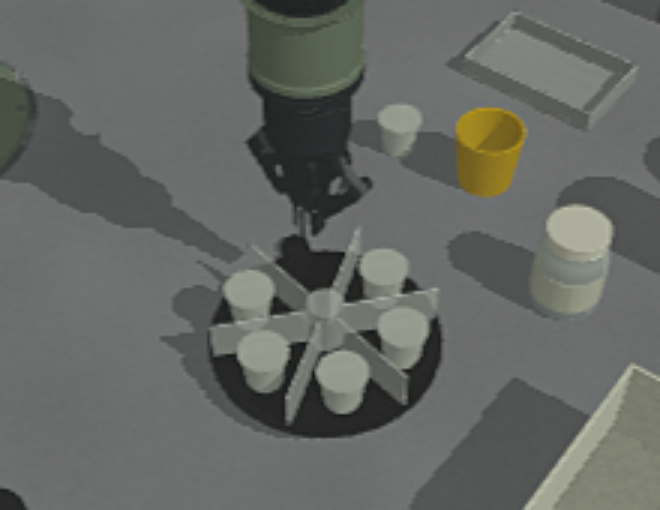

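The tips at (308,232) hover over the empty compartment, which faces the tongue at (293,245). Nothing else has moved.

```bash
python3 -c "
from workcell import bot
print(bot.job_done())"
```

```text
the job is handed in; nothing more can be done
None
```

I turned the empty compartment to the tongue (about 4° off by camera estimate, 13° allowed), pointed about 2.5 cm above the loose matching capsule and then the compartment for at least 2 s each, and handed the job in still pointing at 21 s; cameras and force readings showed no stray contact or movement, but no verdict was returned.

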